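# Clamp the specimen and snap the carrier cover on

## Robot

A 6-joint arm with a two-finger parallel gripper is mounted at the origin on the work surface. World frame = base frame: x ahead of the robot, y to its left, z up, the work surface at z = 0. Lengths are in m, angles in degrees, forces in N, time in s.
With the tool pointing down it reaches from about 0.325 to 0.85 m from the base axis. Payload 15.5 kg.
Tool frame: the origin (TCP) lies midway between the tips of the shut fingers; the grasp point (between the pads) lies 19 mm behind it; z points along the fingers, y is the line along which they close (so a half turn about z gives the same grasp; the last joint's range is limited). The gripper opens to 91 mm and grips with 3 to 60 N. Pads are 32 mm wide; open, the fingers measure 118 mm over their backs; the gripper's body (76 mm by 178 mm) begins 60 mm behind the grasp point.
Start: joints at [59.33, 28.281, 77.091, -0, 74.628, -5.472], TCP at [0.266, 0.566, 0.186] pointing down, gripper open.
Joint ranges: [-166.48, 166.48], [-47.26, 123.95], [12.59, 153.08], [-70.14, 250.14], [6.76, 159.57], [-176.63, 176.63]. Speed limits (degrees/s): [108.29, 108.29, 147.25, 172.46, 172.46, 172.46].

## Interface

Orientations are given as a 3x3 rotation matrix whose columns are the frame's x, y, z axes.
In Python, from bench import ctrl gives the robot as it stands. The module is installed in compiled form; this text tells all that it offers. Calls block until the motion is done:
- ctrl.goto(position, orientation): joint-space move of the TCP to a pose.
- ctrl.move_l(position, vel=0.15, ori=None, contact_N=None): straight line of the TCP; ori=None keeps the orientation; vel is the mean speed in m/s. With contact_N (N) it stops when the force on the tool has changed by that much, and returns True; else False.
- ctrl.movej(angles): joint-space move.
- ctrl.command_gripper(opening): opening from 0.0 (shut) to 1.0 (fully open); the grip force is fixed at half the most; returns when the fingers have stopped.
- ctrl.sleep(seconds).
- ctrl.ik(position, orientation): joint angles nearest the present ones, or None.
- ctrl.read_camera(name): name is "scene" or "top" or "wrist"; returns the picture (384x512x3 uint8, blue, green, red); there is no depth.
- ctrl.camera_params(name): a dict with "fx", "fy", "cx", "cy" (pixels), "pose" (4x4, takes a point from camera to world coordinates); the wrist camera has in their place "T_tool_cam" (4x4, takes a point from camera to tool coordinates, whose origin is the TCP and whose axes are the flange's). Camera axes: x right, y up, looking along -z (the intrinsics and any distortion apply to the point x, -y, -z); pixel columns grow to the right and rows downward; lengths in m; the calibration is good to about 2 mm. A picture is of the moment at which its call begins: read the wrist's pose just before it. camera_params takes no time and is no camera call.
A pose or a line that the arm cannot do raises ctrl.MotionError and nothing moves.
- ctrl.sign_off(): hands the job in; it is judged then, once.
Readings, each from a call of its own:
- ctrl.current_t(): time.
- ctrl.current_q(): joint angles.
- ctrl.current_dq(): joint speeds.
- ctrl.current_effort(): joint torques, N m.
- ctrl.current_tool_pos(): TCP position.
- ctrl.current_eef_rot(): TCP orientation.
- ctrl.current_contact_force(): force on the tool from outside, world axes, zero at the start.
- ctrl.current_wrist_torque(): the same for the moment, N m.
- ctrl.current_grip_width(): opening from 0.0 (shut) to 1.0 (fully open).
- ctrl.current_grasp_force(): force on a finger pad.
Only numpy, scipy, OpenCV 4.12 (cv2) and the standard library are available. Lean on these libraries where they do the work, as an engineer would, in place of code of your own. Each camera call takes 0.05 s, during which the arm holds its last target. There are 200 camera calls.

## Task

Push the blue tab until the sliding jaw clamps the round specimen firmly against the fixed jaw of the sample carrier; then set the orange cover over the carrier and press it down past the snap of the catches until it is fully home. Finish while holding the cover, still pressing it down firmly (about 10 N), without letting go. Leave the dish, jar and wipes box where they are.

Things in the scene. Friction and masses are not known exactly. Their poses are not given: they have to be found in the camera images.
- carrier: Sample carrier, fixed to the bench: aluminium plate 96 (x) by 130 (y, from -87 to +43) by 12 mm; origin on the bench under the middle of the specimen channel, z up. Channel walls along y at x = 17 to 25 mm either side, y +-28, top z = 30, outer top edges rounded (4 mm). Steel fixed jaw closes the +y end: face at y = +24, looking to -y, top z = 27.
- seat (a point): Where the cover's origin lies when the cover is home: on the carrier's z axis, 14 mm above the bench; axes as the carrier's. The cover's x lies along this x, either way round. Its plate then rests on the channel walls. Its legs start to pass outside the walls 16 mm above home, between four 6 mm posts at x = +-30.5, y = +-21.5, top 28 mm above the bench.
- catch (a point): Tooth edge of the +x one of two yellow spring catches (24 mm long in y, top 29 mm above the bench; the other mirrored at -x). This point: 31.7 mm from the middle, 22.3 mm above the bench. Teeth yield outwards. The cover meets them 7 mm above home; resistance grows to about 12 N (8 to 18), drops suddenly about 5 mm above home, and the cover then goes home by itself or at a light push.
- jaw: Sliding steel jaw with a blue push tab; origin on the carrier's plate (12 mm above the bench) under its clamping face, axes as the carrier's. It slides along carrier y: origin at y = -24 mm open, -6 mm with the specimen clamped against the fixed jaw. About 3 N of friction; stays where it is left. Block 30 mm wide; a bar 12 mm wide, top 21 mm above the bench, joins it to the tab.
- tab (a point): Middle of the top edge of the jaw's blue tab, 50 mm above the bench. The tab is an upright plate 34 mm wide (carrier x), 8 mm thick (y), 37 mm high. To shut the jaw push its outer face, 4 mm to carrier -y of this point, towards carrier +y. The space behind it is free.
- specimen: Polished specimen: dark green round mount with a brassy top, 30 mm in diameter, 14 mm high, about 30 g, loose on the carrier's plate between the jaws in the 34 mm wide channel; origin at the centre of its underside. The jaw pushes it along the channel.
- cover: Loose orange snap cover, about 70 g, upright on the bench on two legs; origin between the leg ends, z up. Plate 61 (x) by 44 (y) by 5 mm, underside z = 16; legs 28 mm long in y, x = 26.5 to 30.5 either side, each with a rounded snap ridge outside at z = 4.5, out to x = 33.7. White handle block on top, 16 (x) by 36 (y) mm, z = 21 to 51: pinch it across its 16 mm.
- dish: Clear round dish, 95 mm across, 18 mm high, a bystander; origin at the centre of its underside.
- jar: Small amber jar, 48 mm across, 65 mm high, a bystander; origin at the centre of its underside.
- wipes: Green box of wipes 120 by 210 by 70 mm high, a bystander; origin at the centre of its underside.
There are look-alikes about, which are no part of the job. Of the things like the carrier, leave any that is black; of the rest the smaller one is meant.

How it is judged:
By the outcome, as a careful person would: the job done as asked, in the order asked, and still so for the second after the job is handed in, while the arm keeps its last pose, push and grip.
It also fails if it takes over 64 s, if anything falls off the work surface, if the arm or the gripper's body presses on something with over 40 N, if the wrist force passes 120 N, or if a joint passes its speed limit or range.

## Working session

There is one attempt and no reset: what is moved stays moved. The work goes in short steps, each a Python script; the robot and the scene stay as the last script left them, time stands still between calls to the robot, and variables do not carry over. Pictures are saved under pics/ and viewed, at most 10 in all, crops included, and the job is handed in when it is done.

```bash
mkdir -p pics; python3 - <<'E'
from bench import ctrl
import cv2,numpy as np
np.set_printoptions(precision=4,suppress=True)
for n in("scene","top"):
    cv2.imwrite(f"pics/{n}0.png",ctrl.read_camera(n)); print(ctrl.camera_params(n))
p=ctrl.camera_params("wrist");print(p, ctrl.current_eef_rot(),ctrl.current_t())
E
```

```text
{'fx': 357.12062203892054, 'fy': 357.12062203892054, 'cx': 253.59666136913506, 'cy': 194.29232616172055, 'pose': array([[ 0.5135, -0.7009,  0.4951,  0.9113],
       [ 0.8581,  0.4157, -0.3014, -0.1507],
       [ 0.0054,  0.5796,  0.8149,  0.6611],
       [ 0.    ,  0.    ,  0.    ,  1.    ]])}
{'fx': 454.9878104463666, 'fy': 454.9878104463666, 'cx': 259.1673927040168, 'cy': 193.0150889394656, 'pose': array([[ 0.0187,  0.9949, -0.0993,  0.4313],
       [-0.9998,  0.0178, -0.0102,  0.074 ],
       [-0.0084,  0.0995,  0.995 ,  1.0001],
       [ 0.    ,  0.    ,  0.    ,  1.    ]])}
{'fx': 265.0824803418473, 'fy': 265.0824803418473, 'cx': 254.3372451089564, 'cy': 192.41828556790603, 'T_tool_cam': array([[-0.0017,  0.9723,  0.2336,  0.0666],
       [ 1.    ,  0.0018, -0.0001,  0.0007],
       [-0.0006,  0.2336, -0.9723, -0.1997],
       [ 0.    ,  0.    ,  0.    ,  1.    ]])} [[-0.9048  0.4257 -0.0005]
 [ 0.4257  0.9048 -0.0009]
 [ 0.0001 -0.001  -1.    ]] 0.1
```

View pics/top0.png

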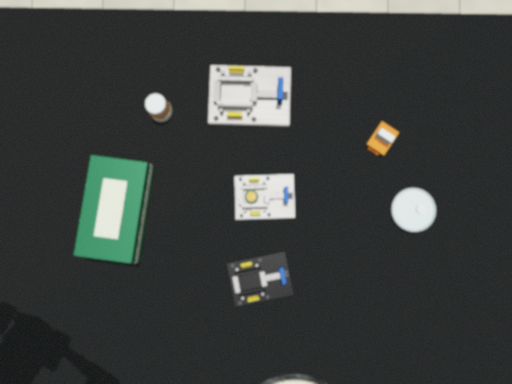

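View pics/scene0.png

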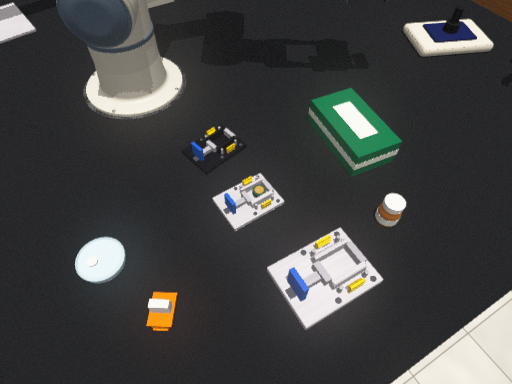

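The wanted carrier is the middle white one (top view about 265,197, specimen at 251,197); the larger white one at 250,95 and the black one at 260,279 are look-alikes. The cover is at 383,138, the dish at 413,210.

```bash
cat > h.py <<'E'
from bench import ctrl
import cv2,numpy as np,pickle
np.set_printoptions(precision=4,suppress=True)
def R(yaw):  # tool pointing down; tool y axis along world angle yaw (deg)
    a=np.radians(yaw); y=np.array([np.cos(a),np.sin(a),0]); z=np.array([0,0,-1.])
    return np.column_stack([np.cross(y,z),y,z])
def cam(n):
    p=ctrl.camera_params(n); K=(p["fx"],p["fy"],p["cx"],p["cy"])
    if n=="wrist":
        T=np.eye(4);T[:3,:3]=ctrl.current_eef_rot();T[:3,3]=ctrl.current_tool_pos();T=T@p["T_tool_cam"]
    else: T=p["pose"]
    return K,T
def ray(K,T,u,v):
    d=T[:3,:3]@np.array([(u-K[2])/K[0],-(v-K[3])/K[1],-1]); return T[:3,3],d
def atz(K,T,u,v,z):
    o,d=ray(K,T,u,v); return o+d*(z-o[2])/d[2]
def proj(K,T,P):
    c=(np.atleast_2d(P)-T[:3,3])@T[:3,:3]
    return np.column_stack([K[2]+K[0]*c[:,0]/-c[:,2],K[3]+K[1]*c[:,1]/c[:,2]])
def tri(obs): # [(K,T,u,v),..]
    A=np.zeros((3,3));b=np.zeros(3);L=[]
    for o in obs:
        o,d=ray(*o);d/=np.linalg.norm(d);M=np.eye(3)-np.outer(d,d);A+=M;b+=M@o;L.append((M,o))
    x=np.linalg.solve(A,b); return x,[np.linalg.norm(M@(x-o)) for M,o in L]
def snap(name):
    K,T=cam("wrist"); im=ctrl.read_camera("wrist"); cv2.imwrite(f"pics/{name}.png",im)
    pickle.dump((K,T),open(f"pics/{name}.pkl","wb")); return im
E
python3 - <<'E'
from h import *
K,T=cam("top")
c=atz(K,T,265,197,.012); s=atz(K,T,251,197,.026); v=atz(K,T,385,134,.051); print(c,s,v, atz(K,T,240,183,.012),atz(K,T,295,219,.012))
for y in (0,180,-90,90,60):
    for p in (c,v):
        q=ctrl.ik([p[0],p[1],.1],R(y)); print(y,q)
E
```

```text
[0.5214 0.0713 0.012 ] [0.5196 0.1014 0.026 ] [ 0.6565 -0.1805  0.051 ] [0.5512 0.1265 0.012 ] [0.4747 0.0054 0.012 ]
0 [ 1.2784 26.5305 96.8157 -0.     56.6538  1.2784]
0 [-20.3971  37.4583  73.859   -0.      68.6827 -20.3971]
180 None
180 [-20.3971  37.4583  73.859   -0.      68.6827 159.6029]
-90 [ 1.2784 26.5305 96.8157 -0.     56.6538 91.2784]
-90 [-20.3971  37.4583  73.859   -0.      68.6827  69.6029]
90 [  1.2784  26.5305  96.8157  -0.      56.6538 -88.7216]
90 [ -20.3971   37.4583   73.859    -0.       68.6827 -110.3971]
60 [  1.2784  26.5305  96.8157  -0.      56.6538 -58.7216]
60 [-20.3971  37.4583  73.859   -0.      68.6827 -80.3971]
```

```bash
python3 - <<'E'
from h import *
ctrl.command_gripper(0.0)
ims=[]
for n,p in (("c1",(.48,.05,.12)),("c2",(.56,.05,.12)),("v1",(.63,-.20,.12)),("v2",(.69,-.20,.12))):
    ctrl.goto(p,R(0)); ims.append(snap(n))
cv2.imwrite("pics/m.png",cv2.resize(np.vstack([np.hstack(ims[:2]),np.hstack(ims[2:])]),(800,600),interpolation=cv2.INTER_AREA)); print(ctrl.current_t())
E
```

```text
5.475
```

View pics/m.png

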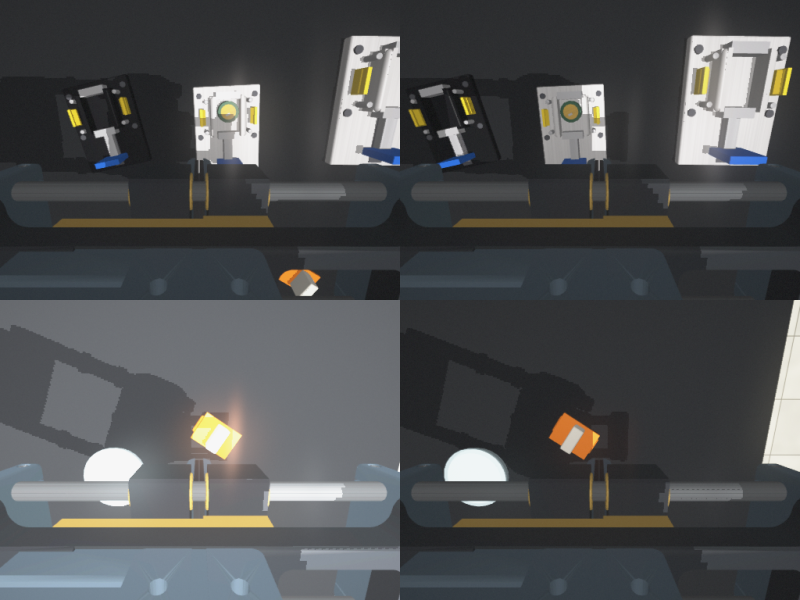

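The gripper hides the lower half; the carrier shows upright above the fingers (tab cut off), and the cover too, with its handle about 35° turned. I'll move back along -y for full views.

```bash
python3 - <<'E'
from h import *
ims=[]
for n,p in (("v3",(.69,-.235,.10)),("v4",(.64,-.235,.10)),("c3",(.55,-.02,.10)),("c4",(.49,-.02,.10))):
    ctrl.goto(p,R(0)); im=snap(n); ims.append(im)
o=[]
for n,im,x0,y0,f in (("v3",ims[0],170,40,3),("v4",ims[1],190,40,3),("c3",ims[2],150,40,3),("c4",ims[3],190,40,3)):
    o.append(cv2.resize(im[y0:y0+160,x0:x0+133],None,fx=3,fy=3,interpolation=cv2.INTER_CUBIC)[:,:399])
cv2.imwrite("pics/mv.png",np.hstack(o[:2]));cv2.imwrite("pics/mc.png",np.hstack(o[2:])); print(ctrl.current_t())
E
```

```text
7.55
```

View pics/mv.png

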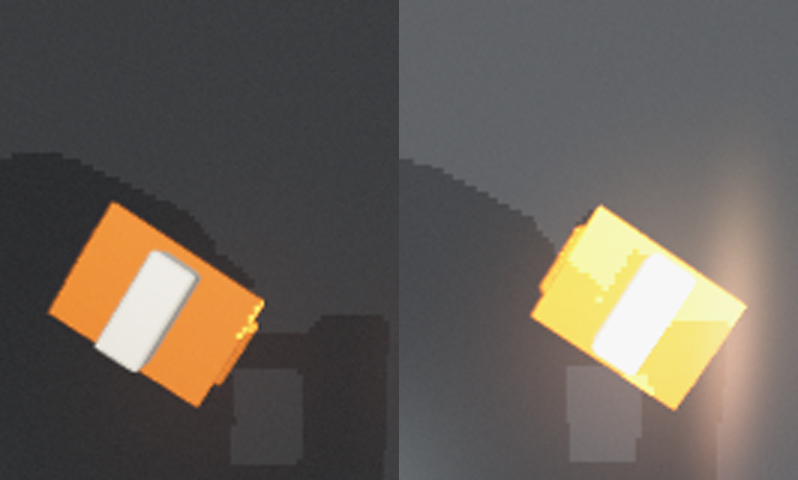

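View pics/mc.png

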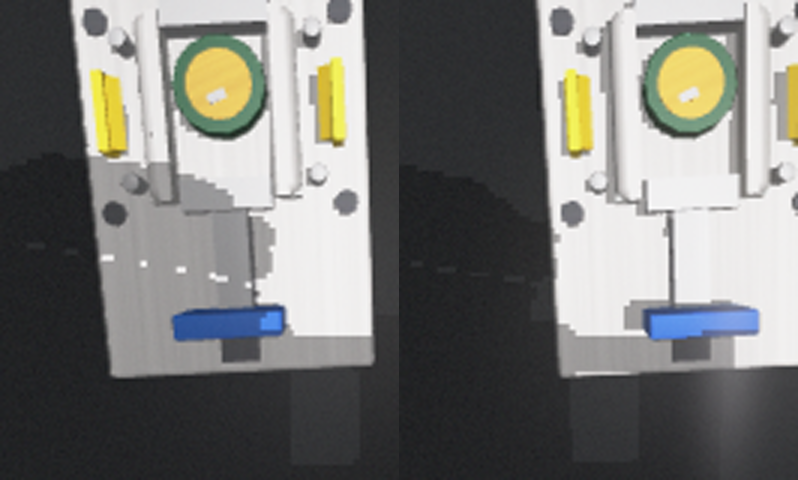

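Cover crop: plate corners at v3 (113,203),(264,300),(198,407),(49,313) and v4 (202,206),(347,305),(276,410),(132,316). Carrier crop: posts, catches, specimen at (219,84)/(291,84), tab top and plate's lower corners at (113,376),(373,362)/(163,376). Next: fit poses with height free.

```bash
cat > fit.py <<'E'
from h import *
from scipy.optimize import least_squares
X0={"v3":(170,40),"v4":(190,40),"c3":(150,40),"c4":(190,40)}
KT={n:pickle.load(open(f"pics/{n}.pkl","rb")) for n in X0}
def px(n,p): return (np.array(p)+.5)/3-.5+X0[n]
def fit(obs,x0,loss="soft_l1"): # obs: {view: [(model xyz, crop px)]}; x,y,z,yaw
    def f(x):
        c,s=np.cos(x[3]),np.sin(x[3]);Rm=np.array([[c,-s,0],[s,c,0],[0,0,1]]);r=[]
        for n,l in obs.items():
            P=np.array([m for m,_ in l])@Rm.T+x[:3]
            r.append((proj(*KT[n],P)-[px(n,p) for _,p in l]).ravel())
        return np.concatenate(r)
    s=least_squares(f,x0,loss=loss); return s.x,f(s.x).reshape(-1,2)
h=[(-.0305,.022,.021),(.0305,.022,.021),(.0305,-.022,.021),(-.0305,-.022,.021)]
if __name__=="__main__":
    x,r=fit({"v3":list(zip(h,[(113,203),(264,300),(198,407),(49,313)])),"v4":list(zip(h,[(202,206),(347,305),(276,410),(132,316)]))},[.66,-.18,0,-.6])
    print("cover",x,np.degrees(x[3]));print(r.T)
    P=[(-.0305,-.0215,.028),(.0305,-.0215,.028),(-.0305,.0215,.028),(.0305,.0215,.028)]
    B=[(-.048,-.087,.012),(.048,-.087,.012)]
    x,r=fit({"c3":list(zip(P+B,[(131,179),(319,172),(119,36),(312,27),(113,376),(373,362)])),
             "c4":list(zip(P+B[:1],[(599,178) and (200,178),(387,170),(194,37),(386,30),(163,376)]))},[.52,.1,0,0.])
    print("carrier",x,np.degrees(x[3]));print(r.T)
    for nm,a,b in (("spec",(219,84),(291,84)),("tabL",(176,313),(246,311)),("tabR",(284,307),(357,307)),("tabFL",(174,340),(251,340))):
        p,e=tri([KT["c3"]+tuple(px("c3",a)),KT["c4"]+tuple(px("c4",b))]);
        c,s=np.cos(x[3]),np.sin(x[3]);print(nm,p,e,np.array([[c,s,0],[-s,c,0],[0,0,1]])@(p-x[:3]))
E
python3 fit.py
```

```text
cover [ 0.654  -0.1825 -0.0023 -0.575 ] -32.94763325881039
[[ 0.1432  0.5503  0.178   0.0806 -0.6917 -0.0703 -0.069  -0.1655]
 [-0.4698  0.5268  0.0762  0.0895 -0.1259 -0.0186 -0.1359  0.0847]]
carrier [ 0.5208  0.0964 -0.0033  0.0459] 2.628884670396511
[[ 0.6067 -0.1834  0.0294  0.0421 -0.0353  0.3952 -0.0166 -0.3002 -0.177
   0.3508 -0.8319]
 [ 0.5924 -0.1798  0.4566  0.1135 -0.166   0.3362  0.5518 -0.0089 -0.2665
  -1.4211 -0.4606]]
spec [0.5205 0.1026 0.0247] [np.float64(0.00019628111095735564), np.float64(0.00019628111095736743)] [-0.      0.0062  0.028 ]
tabL [0.506  0.0316 0.0386] [np.float64(0.00012732283861317882), np.float64(0.0001273228386131692)] [-0.0177 -0.064   0.0419]
tabR [0.5411 0.0333 0.0423] [np.float64(0.00022037731988486754), np.float64(0.00022037731988484792)] [ 0.0174 -0.064   0.0456]
tabFL [0.507  0.0236 0.0499] [np.float64(0.00019297833800864956), np.float64(0.00019297833800864474)] [-0.0171 -0.0721  0.0532]
```

```bash
cat >> h.py <<'E'
C=np.array([.5208,.0964,0]);YAW=2.63
def W(x,y,z):
    c,s=np.cos(np.radians(YAW)),np.sin(np.radians(YAW)); return C+[c*x-s*y,s*x+c*y,z]
E
python3 - <<'E'
from h import *
ctrl.goto(W(0,-.118,.10),R(YAW)); ctrl.move_l(W(0,-.118,.032),vel=.1)
f0=ctrl.current_contact_force(); print(f0,ctrl.current_t())
print(ctrl.move_l(W(0,-.05,.032),vel=.02,contact_N=16))
print((ctrl.current_tool_pos()-W(0,0,0)),ctrl.current_contact_force(),ctrl.current_t())
E
```

```text
[ 0.6042 -0.1772 -0.7734] 8.65
False
[ 0.0023 -0.05    0.032 ] [ 0.7435 -0.4338 -0.2475] 12.2
```

```bash
python3 - <<'E'
from h import *
a=snap("p1"); K,T=cam("top"); t=ctrl.read_camera("top"); s=ctrl.read_camera("scene")
A=cv2.resize(a,(400,300),interpolation=cv2.INTER_AREA)
B=cv2.resize(t[140:260,200:360],(400,300),interpolation=cv2.INTER_CUBIC)
D=cv2.resize(s[140:260,170:330],(400,300),interpolation=cv2.INTER_CUBIC)
E=cv2.resize(a[0:192,130:386],(400,300),interpolation=cv2.INTER_CUBIC)
cv2.imwrite("pics/mp.png",np.vstack([np.hstack([A,E]),np.hstack([B,D])]))
E
```

```text
(no output)
```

View pics/mp.png

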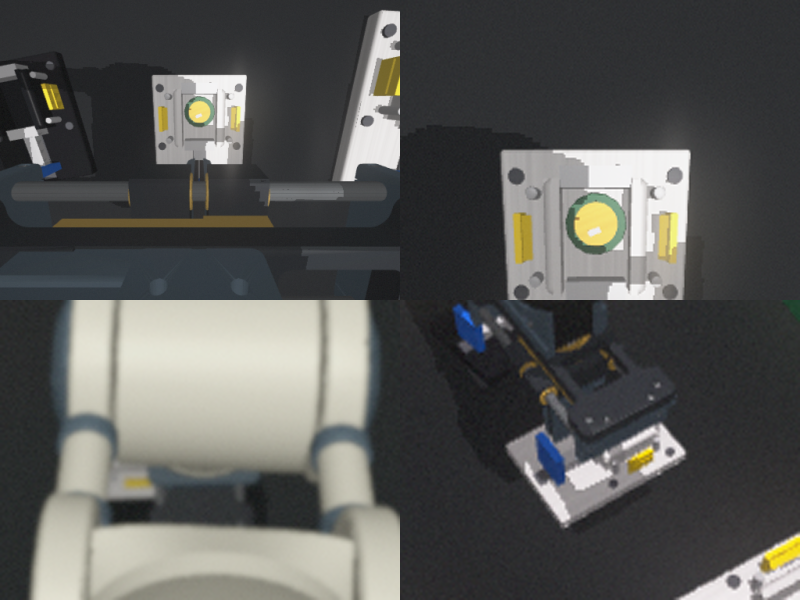

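```bash
python3 - <<'E'
from h import *
K,T=cam("scene")
def q(p): u=proj(K,T,p)[0]; return (u-[170,140])*2.5+[400,300]
for n,p in (("tcp",(0,-.05,.032)),("fingertop",(0,-.05,.09)),("tabtop-open",(0,-.068,.05)),("tabtop-shut",(0,-.05,.05)),("tabLopen",(-.017,-.072,.05)),("tabRopen",(.017,-.072,.05)),("tabRshut",(.017,-.054,.05)),("tabLshut",(-.017,-.054,.05)),("plate--",(-.048,-.087,.012)),("plate+-",(.048,-.087,.012)),("plate++",(.048,.043,.012))): print(n,q(W(*p)))
K,T=pickle.load(open("pics/p1.pkl","rb"))
def e(p): u=proj(K,T,p)[0]; return (u-[130,0])*[400/256,300/192]+[400,0]
for n,p in (("jawface-shut",(0,-.006,.027)),("jawface-open",(0,-.024,.027)),("fixed",(0,.024,.027)),("spec shut",(0,.009,.026)),("spec",(0,.006,.026)),("plate-+",(-.048,.043,.012)),("plate++",(.048,.043,.012))): print(n,e(W(*p)))
im=cv2.imread("pics/p1.png")[80:200,180:320]; cv2.imwrite("pics/p1z.png",cv2.resize(im,None,fx=4.9,fy=4.9,interpolation=cv2.INTER_CUBIC))
E
```

```text
tcp [569.7588 448.0815]
fingertop [567.5639 407.039 ]
tabtop-open [550.7835 445.5674]
tabtop-shut [569.1073 435.898 ]
tabLopen [536.1839 433.8358]
tabRopen [557.3945 461.9472]
tabRshut [575.9006 452.0252]
tabLshut [554.4536 424.3447]
plate-- [506.3135 442.5308]
plate+- [563.453  521.2494]
plate++ [688.7285 450.74  ]
jawface-shut [595.8007 248.3667]
jawface-open [595.8329 284.1905]
fixed [595.7441 185.2733]
spec shut [595.7655 217.2922]
spec [595.7712 223.5478]
plate-+ [499.7817 147.2291]
plate++ [691.4392 146.8744]
```

View pics/p1z.png

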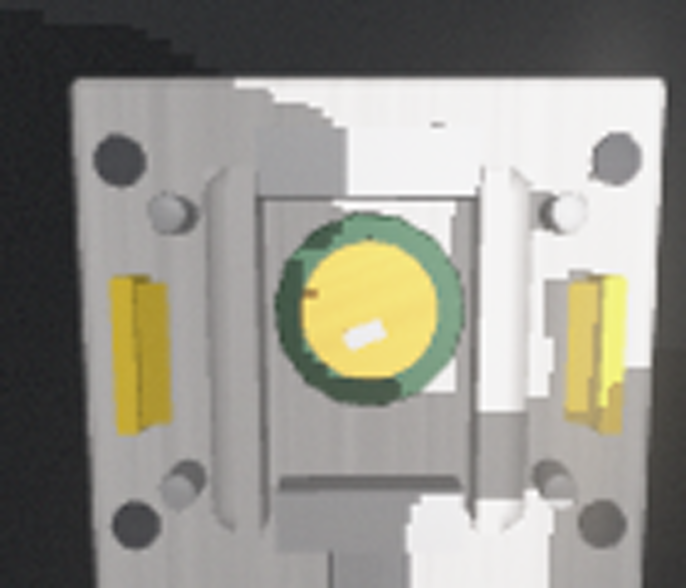

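```bash
python3 - <<'E'
from h import *
print(ctrl.current_grip_width(),ctrl.current_grasp_force(),ctrl.current_tool_pos(),ctrl.current_contact_force(),ctrl.current_q())
print(ctrl.current_eef_rot())
for n,u in (("face",(369/4.9+180,482/4.9+80)),("back",(369/4.9+180,552/4.9+80))):
    K,T=pickle.load(open("pics/p1.pkl","rb")); print(n,atz(K,T,*u,.027)-W(0,0,0))
for n in("c3","c4"):
    K,T=pickle.load(open(f"pics/{n}.pkl","rb")); x0=dict(c3=150,c4=190)[n]; x=dict(c3=230,c4=292)[n]
    print(n,[atz(K,T,x/3+x0,v/3+40,.027)-W(0,0,0) for v in (178,209)])
print([ (cv2.imread(f"pics/{n}0.png")).shape for n in ("top",)])
s=ctrl.read_camera("scene"); cv2.imwrite("pics/sz.png",np.hstack([cv2.resize(i[165:225,205:265],(400,400),interpolation=cv2.INTER_CUBIC) for i in (cv2.imread("pics/scene0.png"),s)]))
E
```

```text
0.005357145380885333 0.0 [0.5231 0.0464 0.032 ] [-0.4295  0.7234 -0.1171] [ -1.444   32.4066 100.3981  -0.0016  47.1966  -4.0721]
[[-0.0459  0.9989 -0.    ]
 [ 0.9989  0.0459 -0.    ]
 [-0.     -0.     -1.    ]]
face [ 0.001  -0.0212  0.027 ]
back [ 0.0015 -0.0327  0.027 ]
c3 [array([ 0.003 , -0.0226,  0.027 ]), array([ 0.0027, -0.0323,  0.027 ])]
c4 [array([ 0.0008, -0.023 ,  0.027 ]), array([ 0.001 , -0.0327,  0.027 ])]
[(384, 512, 3)]
```

View pics/sz.png

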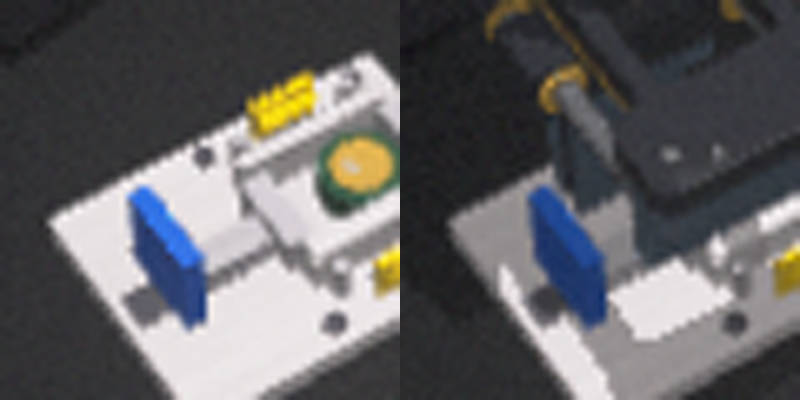

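```bash
python3 - <<'E'
from h import *
s=ctrl.read_camera("scene");w=ctrl.read_camera("wrist")
g=lambda i:np.clip(255*(i/255.)**.5,0,255).astype(np.uint8)
K,T=cam("scene");print([(proj(K,T,W(0,y,z))[0]-[200,130])*[4,6] for y,z in((-.05,.032),(-.066,.032),(-.034,.032),(-.05,.1))])
K,T=cam("wrist");print([(proj(K,T,W(x,y,z))[0]-[206,160])*4+[400,0] for x,y,z in((0,-.05,.032),(-.01,-.034,.032),(.01,-.034,.032),(0,-.066,.032))])
cv2.imwrite("pics/g.png",np.hstack([cv2.resize(g(s[130:230,200:300]),(400,600),interpolation=cv2.INTER_CUBIC),cv2.resize(g(w[160:310,206:306]),(400,600),interpolation=cv2.INTER_CUBIC)]))
E
```

```text
[array([151.6141, 415.3956]), array([126.0866, 435.807 ]), array([176.7979, 395.2591]), array([147.4495, 298.5829])]
[array([597.397 , 221.5687]), array([545.8603, 143.2332]), array([648.8057, 143.0626]), array([597.4593, 297.2477])]
```

View pics/g.png

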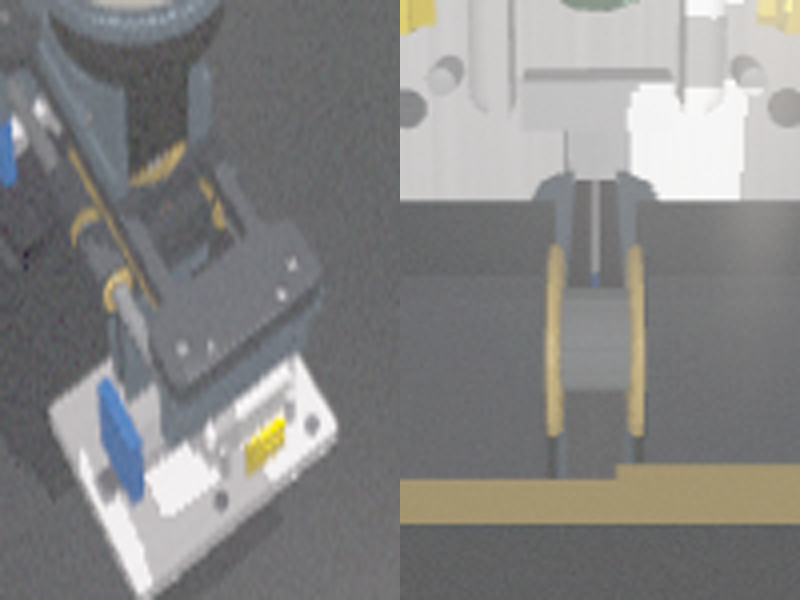

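The scene view shows the tab still in its open place, with no finger visibly at the tab; the wrist view shows the two shut fingers with a thin gap and a speck of blue at (597,278). Probing for the real fingertip height settles it.

```bash
python3 - <<'E'
from h import *
ctrl.move_l(W(0,-.05,.10),vel=.15); ctrl.move_l(W(0,-.135,.10),vel=.2); ctrl.move_l(W(0,-.135,.03),vel=.15)
print(ctrl.move_l(W(0,-.135,-.03),vel=.03,contact_N=5),ctrl.current_tool_pos(),ctrl.current_contact_force(),ctrl.current_t())
E
```

```text
True [ 0.527  -0.0384 -0.0278] [-0.8806  0.263  10.8168] 16.05
```

Real fingertips end about 26 mm short of the nominal TCP, so the earlier stroke passed over the tab. I'll push again lower.

```bash
python3 - <<'E'
from h import *
ctrl.move_l(W(0,-.125,.006),vel=.12)
ctrl.move_l(W(0,-.095,.006),vel=.08,contact_N=12)
y=lambda:(W(0,0,0)-ctrl.current_tool_pos())[:2]*-1
print(y(),ctrl.current_contact_force(),ctrl.current_t())
print(ctrl.move_l(W(0,-.05,.006),vel=.02,contact_N=18),y(),ctrl.current_contact_force(),ctrl.current_t())
snap("q1")
K,T=pickle.load(open("pics/q1.pkl","rb"));
im=ctrl.read_camera("wrist"); hsv=cv2.cvtColor(im,cv2.COLOR_BGR2HSV)
m=cv2.inRange(hsv,(18,90,110),(35,255,255)); n,l,st,ce=cv2.connectedComponentsWithStats(m)
for i in range(1,n):
    if st[i,4]>60: print(st[i],ce[i],atz(K,T,*ce[i],.026)-W(0,0,0))
E
```

```text
[ 0.0043 -0.0944] [-0.3186  0.3259 -0.5992] 17.025
True [ 0.0035 -0.0751] [-0.5682 -9.0004  4.8314] 18.2
[ 13  60  39  44 996] [32.5532 81.8444] [-0.142   0.0139  0.026 ]
[239  84  33  35 843] [255.0356 100.7853] [-0.0006  0.009   0.026 ]
[192  97  16  39 522] [199.7759 116.2395] [-0.0362 -0.0022  0.026 ]
[303  97  15  39 502] [309.7809 115.753 ] [0.0354 0.0013 0.026 ]
[243 223   3  46 126] [244.0476 245.7619] [-0.004  -0.0921  0.026 ]
[264 224   3  45 123] [264.9268 246.5691] [ 0.0113 -0.0921  0.026 ]
```

```bash
python3 - <<'E'
from h import *
p=ctrl.current_tool_pos()
d=W(0,1,0)-W(0,0,0)
print(ctrl.move_l(p+d*.006,vel=.01,contact_N=14),ctrl.current_tool_pos()-p,ctrl.current_contact_force())
p=ctrl.current_tool_pos()
ctrl.move_l(p-d*.01,vel=.1); p=ctrl.current_tool_pos(); ctrl.move_l([*p[:2],.09],vel=.2)
v=np.array([.654,-.1825]);Y=-32.95
ctrl.command_gripper(.3)
ctrl.goto([*v,.09],R(Y)); ctrl.move_l([*v,.012],vel=.15)
print(ctrl.current_t(),ctrl.move_l([*v,-.02],vel=.02,contact_N=3),ctrl.current_tool_pos(),ctrl.current_contact_force(),ctrl.current_grip_width())
E
```

```text
True [ 0.0001 -0.0001  0.    ] [-0.4381 -5.8512  4.8307]
21.5917 True [ 0.654  -0.1825 -0.0068] [-0.4032  0.4506  7.8544] 0.2996684527029939
```

```bash
python3 - <<'E'
from h import *
v=np.array([.654,-.1825]);Y=-32.95
ctrl.move_l([*v,-.0055],vel=.02); ctrl.command_gripper(0.0)
print(ctrl.current_grip_width()*91,ctrl.current_grasp_force(),ctrl.current_t())
ctrl.move_l([*v,.09],vel=.15); ctrl.goto(W(0,0,.075),R(YAW)); ctrl.move_l(W(0,0,.045),vel=.1)
print(ctrl.current_grip_width()*91,ctrl.current_contact_force(),ctrl.current_t())
a=snap("h1"); K,T=cam("wrist")
print((proj(K,T,[W(-.0305,.022,.071),W(.0305,.022,.071),W(-.048,.043,.012),W(.048,.043,.012)])-[156,30])*4)
cv2.imwrite("pics/h1z.png",cv2.resize(a[30:180,156:356],None,fx=4,fy=4,interpolation=cv2.INTER_CUBIC))
E
```

```text
15.760651901882692 29.999465346336365 23.1417
16.12876991165515 [ 0.8811  0.6015 -0.0124] 25.5583
[[214.8967 664.3895]
 [575.2185 663.4829]
 [174.9227 505.0404]
 [613.7123 503.9264]]
```

View pics/h1z.png

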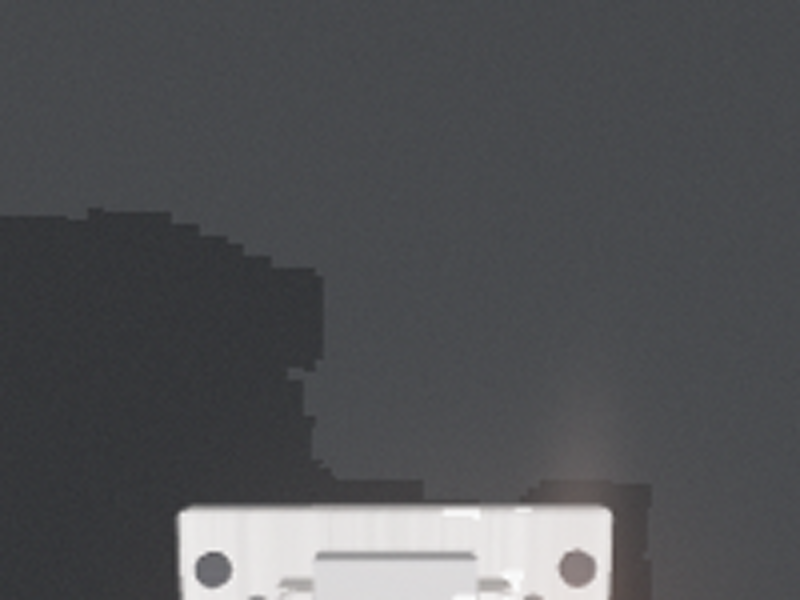

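The crop shows the carrier's far edge at (180,507)–(612,507), within about 0.5 mm of the fit; the cover lies below the crop, so I measure it numerically.

```bash
python3 - <<'E'
from h import *
im=cv2.imread("pics/h1.png"); K,T=pickle.load(open("pics/h1.pkl","rb"))
m=cv2.inRange(cv2.cvtColor(im,cv2.COLOR_BGR2HSV),(4,120,60),(25,255,255))
n,l,st,ce=cv2.connectedComponentsWithStats(m)
print(st[1:][st[1:,4]>50])
for r in range(185,240,4):
    c=np.where(m[r])[0]
    if len(c): print(r,c.min(),c.max(),len(c))
print(proj(K,T,[W(x,y,z) for z in (.071,.066) for x in(-.0305,.0305) for y in(.022,.0)]))
E
```

```text
[[ 455  143   32   44  834]
 [  76  169   24   31  301]
 [   0  184   16   31  122]
 [ 208  187   93   28  966]
 [ 216  222    8   47  194]
 [ 286  222    8   47  208]
 [  97  277  283   14 3261]]
185 0 475 21
189 6 261 27
193 7 298 44
197 9 298 91
201 0 283 77
205 0 300 32
209 1 300 26
213 3 285 8
225 218 291 10
229 218 291 11
233 217 292 8
237 217 292 7
[[209.9371 196.0402]
 [211.2604 226.7184]
 [300.2292 195.8082]
 [299.0376 226.503 ]
 [211.1131 194.2642]
 [212.3705 224.2018]
 [299.0186 194.0378]
 [297.8905 223.9912]]
```

```bash
python3 - <<'E'
from h import *
im=cv2.imread("pics/h1.png"); K,T=pickle.load(open("pics/h1.pkl","rb"))
m=cv2.inRange(cv2.cvtColor(im,cv2.COLOR_BGR2HSV),(4,120,60),(25,255,255))
for c in range(206,304,5): print(c,np.where(m[180:225,c])[0][:1]+180,end="; ")
for r in range(186,198): c=np.where(m[r,200:310])[0]+200; print(r,c.min() if len(c) else None,c.max() if len(c) else None)
print(im[186:200:2,[230,254,290]].tolist())
E
```

```text
206 []; 211 [192]; 216 [196]; 221 [196]; 226 [196]; 231 [196]; 236 [196]; 241 [195]; 246 [191]; 251 [188]; 256 [187]; 261 [189]; 266 [195]; 271 [196]; 276 [196]; 281 [196]; 286 [196]; 291 [196]; 296 [192]; 301 []; 186 None None
187 254 256
188 250 259
189 248 261
190 247 262
191 246 263
192 211 298
193 210 298
194 210 299
195 209 300
196 208 300
197 210 298
[[[230, 230, 232], [98, 127, 111], [247, 247, 247]], [[228, 229, 232], [108, 193, 228], [236, 237, 240]], [[228, 229, 231], [109, 196, 230], [228, 230, 234]], [[228, 228, 231], [107, 194, 228], [228, 230, 234]], [[225, 226, 230], [107, 189, 227], [225, 228, 233]], [[63, 130, 223], [70, 134, 225], [85, 150, 235]], [[73, 168, 246], [76, 169, 246], [129, 243, 247]]]
```

The cover's front edge is at row 196, columns 209–300, matching the prediction for the seated pose's axis within about 0.5 mm. Lower and press.

```bash
python3 - <<'E'
from h import *
def st(n,r): print(n,r,ctrl.current_tool_pos()-W(0,0,0),ctrl.current_contact_force(),ctrl.current_grip_width()*91,round(ctrl.current_t(),2))
st("a",ctrl.move_l(W(0,0,.027),vel=.06,contact_N=6))
r=ctrl.move_l(W(0,0,.0175),vel=.02,contact_N=8); st("b",r)
if not r:
    st("c",ctrl.move_l(W(0,0,.0085),vel=.015,contact_N=25))
    ctrl.sleep(.2); st("d",0)
E
```

```text
a False [-0.0003 -0.      0.0267] [-0.9151 -0.6145 -1.0924] 15.833536968250776 26.06
b False [-0.     -0.      0.0175] [-0.1615 -0.3238 -0.8154] 16.198785594804566 26.68
c False [-0.0002  0.      0.0084] [ 0.4342  0.258  -0.2516] 15.952422676597564 27.43
d 0 [-0.      0.      0.0085] [ 0.0061  0.3553 -0.6311] 15.66444800757296 27.63
```

```bash
python3 - <<'E'
from h import *
def st(n,r): print(n,r,ctrl.current_tool_pos()-W(0,0,0),ctrl.current_contact_force(),ctrl.current_grip_width()*91,round(ctrl.current_t(),2))
st("e",ctrl.move_l(W(0,0,0.0),vel=.006,contact_N=10)); ctrl.sleep(.3); st("f",0); ctrl.sleep(.3); st("g",0)
E
```

```text
e True [0.     0.     0.0083] [-0.8468  0.2667  7.3532] 15.864465139918247 28.0
f 0 [0.     0.     0.0083] [ 0.0991 -0.5316  7.3392] 15.775121621064022 28.3
g 0 [0.0001 0.     0.0083] [-1.0998  0.158   6.236 ] 15.805123543313334 28.6
```

```bash
python3 - <<'E'
from h import *
def F():
    f=[]
    for _ in range(8): ctrl.sleep(.05); f.append(ctrl.current_contact_force()[2])
    return np.mean(f)
z=(ctrl.current_tool_pos())[2]; f=F(); print(f)
while f<9.7 and z>.0055:
    z-=.0001; ctrl.move_l(W(0,0,z),vel=.005); f=F(); print(round(z,4),f,ctrl.current_tool_pos()[2],ctrl.current_t())
E
```

```text
6.769270346457823
0.0082 4.868737169446575 0.008262882945244104 29.65
0.0081 7.613590046668289 0.008232753135226943 30.3
0.008 9.419298523842937 0.008259911395080297 30.95
0.0079 12.200584940065271 0.008238122235608616 31.6
```

```bash
python3 - <<'E'
from h import *
ctrl.move_l(W(0,0,.00796),vel=.005)
f=[]
for _ in range(16): ctrl.sleep(.05); f.append(ctrl.current_contact_force()[2])
print(np.mean(f),f[-4:],ctrl.current_tool_pos()-W(0,0,0),ctrl.current_grip_width()*91,ctrl.current_grasp_force(),ctrl.current_t())
if 8.5<np.mean(f)<13: print(ctrl.sign_off())
E
```

```text
9.88137009221947 [np.float64(9.111243981996763), np.float64(10.21464543350867), np.float64(10.19694825803048), np.float64(11.05185728273253)] [0.0001 0.     0.0082] 15.944551540015489 30.001778304576874 32.65
the job is handed in; nothing more can be done
None
```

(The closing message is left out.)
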